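Shut, latch and switch on the dust extractor

ROBOT

A 7-joint arm with a two-finger parallel gripper is mounted at the origin on the work surface. World frame = base frame: x ahead of the robot, y to its left, z up, the work surface at z = 0. Lengths are in m, angles in rad, forces in N, time in s.
With the tool pointing down it reaches from about 0.4 to 0.875 m from the base axis. Payload 19.3 kg.
Tool frame: the origin (TCP) lies midway between the tips of the shut fingers; the grasp point (between the pads) lies 19 mm behind it; z points along the fingers, y is the line along which they close (so a half turn about z gives the same grasp; the last joint's range is limited). The gripper opens to 85 mm and grips with 20 to 120 N. Pads are 22 mm wide; open, the fingers measure 114 mm over their backs; the gripper's body (76 mm by 85 mm) begins 54 mm behind the grasp point. The pads swing forward as they close: fully open they stand 13 mm farther back than shut.
Start: joints at [-1.186, 0.521, -0.036, 1.599, 0.021, 1.021, -0.113], TCP at [0.275, 0.561, 0.231] pointing down, gripper open.
Joint ranges: [-2.91, 2.91], [-0.3, 2.13], [-1.5, 1.42], [0.17, 2.43], [-1.26, 4.41], [0.16, 1.93], [-2.52, 2.52]. Speed limits (rad/s): [1.89, 1.89, 2.39, 2.39, 3.01, 3.01, 3.01].

INTERFACE

Orientations are given as a unit quaternion [w, x, y, z].
In Python, from bench import * gives the robot as it stands.
- The arm moves only by the tool carry_out, never from a script. Its argument "plan" is one flat list of numbers, 6 for each row, row after row: the shift along the tool's x, y, z as a fraction of full scale, then the turn, a rotation vector about the tool's x, y, z as a fraction of full scale. A call has 1 to 20 rows; each row shifts and turns the commanded pose from where the row before left it, along the tool's axes as they then stand; what a row does not reach is not made up. Full scale, the value 1, is 300 mm for a shift and 30 degrees for a turn. A row lasts 1/10 s, in which the tool goes at most 50 mm and 8.59 degrees, less where a joint would pass 70% of its speed; a pose out of reach is approached as far as the arm can. A call with a number of a shift or a turn outside -1 to 1 is refused whole. A call with a gripper value outside its range is refused whole. "claw" is the opening, from -1 (shut) to 1 (fully open), set as the call begins (left out, the last holds). The fingers move at their own pace and stop on an object; the grip force is fixed at half the most. Time passes only in rows, so rows that do not move let the fingers close. It gives the time, the measured TCP pose, the force, the opening and the grip force at its end, in the units of the state.
- get_state(): the state, without advancing time (a new reading comes with each control period).
- snapshot(name): name is "scene" or "top" or "wrist"; returns (picture, depth): 420x560x3 uint8, red, green, blue; 420x560 float32, m along the optical axis (not along the pixel's ray), 0 where there is no reading.
- camera_params(name): a dict with "fx", "fy", "cx", "cy" (pixels), "k1" (the pictures are not rectified: a ray, as slopes to the right and down, at radius r is drawn at 1 + k1 r^2 times it, then the intrinsics apply), "T" (4x4, takes a point from camera to world coordinates). Camera axes: x right, y down, z forward; pixel columns grow to the right and rows downward; lengths in m; the calibration is good to about 2 mm. A picture is of the moment at which its call begins: read the wrist's pose just before it. camera_params takes no time and is no camera call; for the wrist camera it gives the pose at the moment of the call.
- finish_job(): hands the job in; it is judged then, once.
Trained networks look in the newest picture that a camera, given by its name, has taken for a name from the list of things; names that differ only in an ending like _2 or _b are one class to them, and where a whole thing is asked for, a point or a joint stands for the part that bears it (a point fixed in the world has none). Each returns a list of dicts, best first, with "p" (0 to 1); they miss things now and then, are a little off and sometimes report something else, mostly with a low value. They report only what shows in the picture. A call takes as long as a camera call.
- spot_in(target, camera): "box" ([centre column, centre row, width, height] as shares, 0 to 1, of the picture: columns of its width, rows of its height, round what is visible of it).
- place_of(target, camera): "point" ([column, row] as shares, 0 to 1, of the picture: columns of its width, rows of its height: a listed point, or the origin of a listed thing).
The state is a dict: "time_s": time; "qpos": joint angles; "qvel": joint speeds; "tau": joint torques, N m; "ee_pos": TCP position; "ee_rot": TCP orientation; "ft_force": force on the tool from outside, world axes, zero at the start; "torque": the same for the moment, N m; "gripper_width": opening from 0.0 (shut) to 1.0 (fully open); "finger_force": force on a finger pad.
Only numpy, scipy, OpenCV 4.12 (cv2) and the standard library are available. Lean on these libraries where they do the work, as an engineer would, in place of code of your own. Each camera call takes 0.05 s, during which the arm holds its last target. There are 200 camera calls.

TASK

A fresh filter has just been put into the white desktop dust extractor and its lid still stands open. Push the lid fully shut, then flip the wide steel latch lever over until it snaps across the front edge of the lid, and last flip the thin toggle switch over to its other side to turn the machine on. Nothing needs gripping, just push with the fingertips: do not lift the lid any further open, and do not move or pick up the lamp, tub and bottles standing around it.

Things in the scene. Friction and masses are not known exactly. Their poses are not given: they have to be found in the camera images.
- extractor: White plastic housing fixed to the table, 240 x 240 mm and 115 mm high (its flat top, the deck, is at z = 115 mm). Origin: centre of the underside. Its x axis points from the front (latch, switch) to the back (lid hinge), y to the left when seen from the front, z up. A grey pipe stub 48 mm across sticks out 28 mm from its left (+y) side. Below, 'front' means towards the extractor's -x
- lid (a joint): Filter lid, a white slab 130 mm (x) by 190 mm (y) by 22 mm thick, 0.25 kg, hinged along y at its back edge (extractor x = +110, z = 115 mm). 0 = shut, flat on the deck, its top at z = 137 mm; positive = angle its front edge is raised, rad; starts 0.4 to 0.75, limit 1.3. A stiff hinge (0.26 N m) keeps it where it is left; pushed down 50 mm inside its front edge it needs about 1 to 2 N. Shut within 0.04 rad counts
- lid_edge (a point): Middle of the front edge of the lid's upper face; moves with the lid. When shut it lies at extractor x = -20, y = 0, z = 137 mm
- latch (a joint): Over-centre latch lever: a flat steel paddle 28 mm wide (along y), 6 mm thick, reaching 65 mm from its pivot, with a 28 mm claw near the pivot. Turns about the extractor's y axis. 0 = open, leaning 0.5 rad from upright towards the front; 0.5 = upright; 1.0 = latched, leaning 0.5 rad to the back over the lid. A spring drives it to the nearer end from the upright position (about 4 N at the tip to start it moving); once pushed past upright it snaps over by itself and stays
- latch_tip (a point): End of the latch lever, on its centre line, 65 mm from the pivot; moves with it. In the open position it is 31 mm in front of and 57 mm above the pivot
- latch_pivot (a point): Pivot of the latch lever, at extractor x = -45, y = +62, z = 131 mm, between two steel cheeks that rise to z = 138 mm
- switch (a joint): Power toggle switch: a thin round steel bat 12 mm across at its end, reaching 42 mm from its pivot, on a black plate 48 x 36 mm. Turns about the extractor's y axis. 0 = off, leaning 0.45 rad from upright towards the front; 0.45 = upright; 0.90 = on, leaning 0.45 rad to the back. A spring drives it to the nearer end (about 3 to 4 N at the tip to start it moving); past upright it snaps over by itself and stays
- switch_tip (a point): End of the switch bat, on its centre line, 42 mm from its pivot; moves with it. In the off position it is 18 mm in front of and 38 mm above the pivot
- switch_pivot (a point): Pivot of the switch bat, at extractor x = -60, y = -65, z = 127 mm, in a steel bush 22 mm across that rises to z = 129 mm
- lamp: Bystander: curing lamp standing upright in a round charging foot 74 mm across, with an orange shield disc 68 mm across at 130 mm, 186 mm high. Origin: centre of the underside
- tub: Bystander: round white tub with blue lid, 80 mm across, 65 mm high. Origin: centre of the underside
- pump_bottle: Bystander: white pump bottle with black head, 62 mm across, 152 mm high. Origin: centre of the underside
- spray_vial: Bystander: small clear spray vial with white cap, 36 mm across, 87 mm high. Origin: centre of the underside

How it is judged:
By the outcome, as a careful person would: the job done as asked, in the order asked, and still so for the second after the job is handed in, with the robot touching nothing.
It also fails if it takes over 48 s, if anything falls off the work surface, if the arm or the gripper's body presses on something with over 40 N, if the wrist force passes 120 N, or if a joint passes its speed limit or range.

## Working session

There is one attempt and no reset: what is moved stays moved. The work goes in short steps, Python scripts to look and compute and a tool call to move; the robot and the scene stay as the last step left them, time stands still between calls to the robot, and variables do not carry over. Pictures are saved under pics/ and viewed, at most 10 in all, crops included, and the job is handed in when it is done.

Besides the shell and the picture viewer there is one more tool, called after "Emit:" by a JSON object that holds its "op" and its "data", one argument or row to a line. carry_out: Moves the arm, as the interface text tells. Its arguments: {"type":"object","properties":{"plan":{"type":"array","items":{"type":"number"}},"claw":{"type":"number"}},"required":["plan"]}

```bash
mkdir -p pics; cat > h.py <<'E'
from bench import *
import numpy as np, cv2
from scipy.spatial.transform import Rotation as R
def ray(c,u,v):
    p=camera_params(c); K=np.array([[p['fx'],0,p['cx']],[0,p['fy'],p['cy']],[0,0,1.]])
    a=cv2.undistortPoints(np.array([[[u,v]]],float),K,np.array([p['k1'],0,0,0.]))[0,0]
    return np.array([a[0],a[1],1.]),np.array(p['T'])
def world(c,u,v,d):
    r,T=ray(c,u,v); return (T@np.append(r*d,1))[:3]
def at_z(c,u,v,z):
    r,T=ray(c,u,v); d=T[:3,:3]@r; o=T[:3,3]; return o+d*(z-o[2])/d[2]
E
python3 - <<'E'
from h import *
for c in ("scene","top"):
    im,d=snapshot(c); cv2.imwrite(f"pics/{c}1.png",im[:,:,::-1]); np.save(f"{c}d.npy",d)
    for t in ("extractor","lid_edge","latch_tip","latch_pivot","switch_tip","switch_pivot","lamp","tub","pump_bottle","spray_vial"):
        for r in place_of(t,c)[:2]:
            u,v=r["point"][0]*560,r["point"][1]*420
            dd=d[min(int(v),419),min(int(u),559)]
            print(c,t,round(r["p"],2),round(u),round(v),np.round(world(c,u,v,dd),3) if dd>0 else None)
s=get_state(); print(s["time_s"],s["ee_pos"],s["ee_rot"],s["ft_force"])
E
```

```text
scene lid_edge 0.9 284 218 [0.53  0.024 0.114]
scene latch_tip 0.61 289 188 [0.297 0.087 0.002]
scene latch_pivot 0.56 297 217 [0.641 0.024 0.218]
scene switch_tip 0.65 229 216 [ 0.377 -0.09   0.004]
scene switch_pivot 0.59 240 238 [ 0.667 -0.083  0.217]
scene tub 0.95 316 203 [0.41  0.132 0.032]
scene pump_bottle 0.66 374 267 [0.636 0.199 0.028]
top extractor 0.78 293 187 [ 0.594 -0.001  0.114]
top lid_edge 0.66 292 155 [0.644 0.004 0.212]
top latch_tip 0.56 278 209 [0.536 0.033 0.176]
top latch_pivot 0.73 272 202 [0.555 0.046 0.146]
top switch_tip 0.69 326 195 [ 0.575 -0.076  0.129]
top switch_tip 0.65 270 202 [0.555 0.051 0.147]
top switch_pivot 0.91 327 194 [ 0.578 -0.078  0.12 ]
top lamp 0.72 377 152 [ 0.698 -0.213  0.054]
top tub 0.77 233 279 [0.381 0.136 0.062]
top pump_bottle 0.87 208 185 [0.598 0.196 0.11 ]
top spray_vial 0.74 334 204 [ 0.55  -0.089  0.161]
top spray_vial 0.65 376 254 [ 0.443 -0.205  0.064]
1.1 [0.27456487 0.5614731  0.23130222] [1.41870806e-06 2.25474773e-01 9.74249006e-01 1.11593174e-05] [ 0.08556631 -0.33765579 -0.39815154]
```

View pics/top1.png

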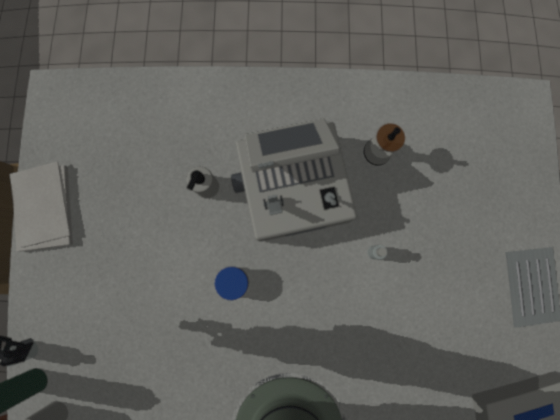

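View pics/scene1.png

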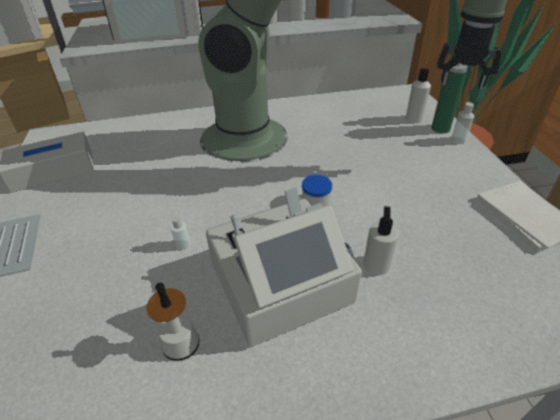

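The top view shows the extractor with its front facing the robot and turned by about 12°. The latch is at about (274,203), the switch at (329,198), the lid at (290,140), and the bystanders are clear of the front. Next I'll fit the pose from depth.

```bash
cat > fit.py <<'E'
from h import *
def cloud(c,d):
    p=camera_params(c); K=np.array([[p['fx'],0,p['cx']],[0,p['fy'],p['cy']],[0,0,1.]])
    v,u=np.nonzero(d>0); a=cv2.undistortPoints(np.stack([u,v],1)[:,None].astype(float),K,np.array([p['k1'],0,0,0.]))[:,0]
    z=d[v,u]; P=np.c_[a*z[:,None],z]; T=np.array(p['T']); return P@T[:3,:3].T+T[:3,3]
E
python3 - <<'E'
from fit import *
P=cloud("top",np.load("topd.npy"))
m=(abs(P[:,0]-.61)<.2)&(abs(P[:,1])<.155)&(P[:,2]>.105)&(P[:,2]<.3)
Q=P[m]
deck=Q[abs(Q[:,2]-.115)<.006]; print("deck z",np.median(deck[:,2]),len(deck))
(cx,cy),(w,h),a=cv2.minAreaRect(Q[:,:2].astype(np.float32)); print("rect",cx,cy,w,h,a)
lp=at_z("top",272,202,.131); sp=at_z("top",327,194,.127); print("lp",lp,"sp",sp)
yaw=np.arctan2(*(lp-sp)[1::-1])  # dir of (15,127) 
dv=(lp-sp)[:2]; yaw=np.arctan2(dv[1],dv[0])-np.arctan2(127,15); print("yaw from pivots",np.degrees(yaw))
for yw in (yaw,np.radians(a if a<45 else a-90)):
    c,s=np.cos(yw),np.sin(yw); Rm=np.array([[c,-s],[s,c]])
    o=((lp[:2]-Rm@[-.045,.062])+(sp[:2]-Rm@[-.06,-.065]))/2; print("origin",np.degrees(yw),o)
    L=(Q[:,:2]-[cx,cy])@Rm
    print("extent",np.percentile(L,[0.3,99.7],axis=0))
    k=(L[:,0]>-.03)&(Q[:,2]>.15)&(abs(L[:,1])<.09)
    f=np.polyfit(L[k,0],Q[k,2],1); print("lid angle",-np.arctan(f[0]),"top z max",Q[k,2].max(),L[k,0].min())
E
```

```text
deck z 0.11451228513390865 6849
rect 0.6155713796615601 -0.006286203861236572 0.24416570365428925 0.23881392180919647 12.893845558166504
lp [0.55679562 0.04601935 0.131     ] sp [ 0.57737357 -0.07786682  0.127     ]
yaw from pivots 16.16694869218425
origin 16.16694869218425 [6.17090798e-01 1.34893603e-04]
extent [[-0.12387891 -0.11988945]
 [ 0.12158527  0.12109646]]
lid angle 0.630307294017073 top z max 0.22308284491448083 0.009766339588303108
origin 12.893845558166504 [ 0.6179261  -0.00274642]
extent [[-0.12129121 -0.11720888]
 [ 0.1202819   0.11839292]]
lid angle 0.635507105178934 top z max 0.22308284491448083 0.014014538816995216
```

Extractor origin is about (0.616, -0.006) with yaw about 12.9°, and the lid is open about 0.63 rad. I'll turn the tool so its x points to the extractor's front (-x) and its y to +y, then move above the lid with the fingers shut.

Emit:
{"op": "carry_out", "data": {
  "plan": [0,0,-0.02,0,0,-0.26,0,0,-0.02,0,0,-0.26,0,0,-0.02,0,0,-0.26,0,0,-0.02,0,0,-0.26,0,0,-0.02,0,0,-0.26,-0.053,-0.14,0,0,0,0,-0.053,-0.14,0,0,0,0,-0.053,-0.14,0,0,0,0,-0.053,-0.14,0,0,0,0,-0.053,-0.14,0,0,0,0,-0.053,-0.14,0,0,0,0,-0.053,-0.14,0,0,0,0,-0.053,-0.14,0,0,0,0,-0.053,-0.14,0,0,0,0,-0.053,-0.14,0,0,0,0,-0.053,-0.14,0,0,0,0,-0.053,-0.14,0,0,0,0,-0.053,-0.14,0,0,0,0,-0.053,-0.14,0,0,0,0,-0.053,-0.14,0,0,0,0],
  "claw": -1
}}

```text
time_s: 3.1
ee_pos: [0.6489, -0.0008, 0.2614]
ee_rot: [0.0, -0.113, 0.994, 0.0]
ft_force: [1.1, 0.8, -0.6]
gripper_width: -0.001
finger_force: 0.0
```

```bash
cat >> h.py <<'E'
def ext():
    s=get_state(); o=np.array([.6156,-.0063]); a=np.radians(12.9); M=np.array([[np.cos(a),-np.sin(a)],[np.sin(a),np.cos(a)]])
    Rt=R.from_quat(np.roll(s["ee_rot"],-1)).as_matrix(); xt=Rt[:2,0]@M
    print("t",round(s["time_s"],2),"ext mm",np.round(1000*(np.array(s["ee_pos"])[:2]-o)@M,1),"z",round(1000*s["ee_pos"][2],1),"tool x in ext",np.round(xt,3),"tz",np.round(Rt[:,2],3),"F",np.round(s["ft_force"],1),"w",s["gripper_width"])
E
python3 -c "from h import *; ext()"
```

```text
t 3.1 ext mm [33.7 -2.1] z 261.4 tool x in ext [-1.    -0.001] tz [ 0.  0. -1.] F [ 1.1  0.8 -0.6] w -0.0014565957363379006
```

Emit:
{"op": "carry_out", "data": {
  "plan": [0,0,0.05,0,0,0,0,0,0.05,0,0,0,0,0,0.04,0,0,0,0,0,0.03,0,0,0,0,0,0.03,0,0,0,0,0,0.03,0,0,0,0,0,0.03,0,0,0,0,0,0.03,0,0,0,0,0,0.03,0,0,0,0,0,0.03,0,0,0,0,0,0.03,0,0,0,0,0,0.02,0,0,0,0,0,0,0,0,0,0,0,0,0,0,0]
}}

```text
time_s: 4.5
ee_pos: [0.6482, 0.0009, 0.1413]
ee_rot: [0.0, -0.113, 0.994, 0.0]
ft_force: [0.3, -0.7, 0.4]
gripper_width: 0.002
finger_force: 0.0
```

Emit:
{"op": "carry_out", "data": {
  "plan": [0,0,0.005,0,0,0,0,0,0.005,0,0,0,0,0,0.005,0,0,0,0,0,0,0,0,0]
}}

```text
time_s: 4.9
ee_pos: [0.6481, 0.0008, 0.1371]
ee_rot: [0.0, -0.113, 0.994, -0.0]
ft_force: [-2.6, 0.0, 5.4]
gripper_width: 0.001
finger_force: 2.5
```

Emit:
{"op": "carry_out", "data": {
  "plan": [0,0,0.004,0,0,0,0,0,0.003,0,0,0,0,0,0,0,0,0]
}}

```text
time_s: 5.2
ee_pos: [0.6482, 0.0008, 0.1368]
ee_rot: [0.0, -0.113, 0.994, -0.0]
ft_force: [-12.9, -0.1, 32.2]
gripper_width: -0.004
finger_force: 16.3
```

Emit:
{"op": "carry_out", "data": {
  "plan": [0,0,-0.06,0,0,0,0,0,-0.13,0,0,0,0,0,-0.13,0,0,0,0.1,0.04,0,0,0,0,0.1,0.04,0,0,0,0,0.1,0.04,0,0,0,0,0.1,0.04,0,0,0,0,0.1,0.045,0,0,0,0,0,0,0,0,0,0]
}}

```text
time_s: 6.1
ee_pos: [0.4852, 0.0278, 0.2311]
ee_rot: [-0.0, -0.113, 0.994, 0.0]
ft_force: [1.1, -0.5, -0.3]
gripper_width: -0.003
finger_force: 0.0
```

```bash
python3 - <<'E'
from fit import *
ext()
im,d=snapshot("scene"); cv2.imwrite("pics/s2.png",cv2.resize(im[150:350,160:420,::-1],None,fx=3,fy=3)[:600])
im,d=snapshot("top"); cv2.imwrite("pics/t2.png",cv2.resize(im[100:250,180:400,::-1],None,fx=3.6,fy=3.6))
P=cloud("top",d)
a=np.radians(12.9); M=np.array([[np.cos(a),-np.sin(a)],[np.sin(a),np.cos(a)]]); L=(P[:,:2]-[.6156,-.0063])@M
for x0,x1 in((-.015,.02),(.02,.06),(.06,.1)):
    k=(L[:,0]>x0)&(L[:,0]<x1)&(abs(L[:,1]+.02)<.06); print(np.median(P[k,2]))
for n,x,y in(("latch",-.06,.062),("switch",-.07,-.065)):
    k=(abs(L[:,0]-x)<.045)&(abs(L[:,1]-y)<.03)&(P[:,2]>.145)&(P[:,2]<.2)
    print(n,k.sum(), np.round(1000*np.c_[L[k],P[k,2]].min(0)) if k.any() else 0, np.round(1000*np.c_[L[k],P[k,2]].max(0)) if k.any() else 0)
for t in("switch_tip","latch_tip","switch_pivot","latch_pivot"):
  for r in place_of(t,"top")[:2]: 
    u,v=r["point"][0]*560,r["point"][1]*420; z={"switch_tip":.165,"latch_tip":.188,"switch_pivot":.127,"latch_pivot":.131}[t]
    print(t,r["p"],np.round(1000*(at_z("top",u,v,z)[:2]-[.6156,-.0063])@M))
E
```

```text
t 6.1 ext mm [-119.5   62.3] z 231.1 tool x in ext [-1.    -0.002] tz [-0.001  0.    -1.   ] F [ 1.1 -0.5 -0.3] w -0.0030199083692800718
0.13620277061208064
0.13679032696556065
0.1368173972822057
latch 0 0 0
switch 0 0 0
switch_pivot 0.7 [-57. -62.]
```

View pics/s2.png

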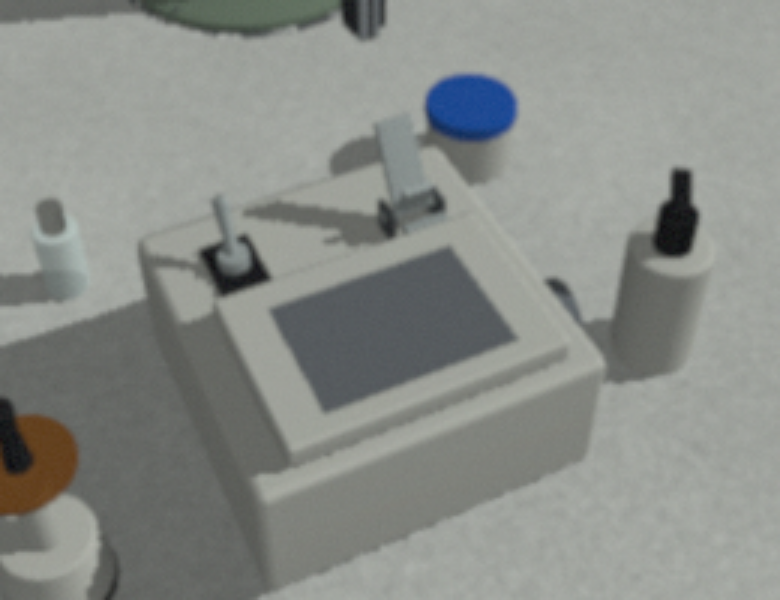

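The lid is flat and shut. The latch (crop 395,125) and the switch (crop 222,205) both still lean to the front. Next I'll lower in front of the latch and push it back.

Emit:
{"op": "carry_out", "data": {
  "plan": [0,0,0.11,0,0,0,0,0,0.11,0,0,0,-0.03,0,0,0,0,0,-0.03,0,0,0,0,0,-0.03,0,0,0,0,0,-0.025,0,0,0,0,0,-0.025,0,0,0,0,0,-0.025,0,0,0,0,0,-0.025,0,0,0,0,0,-0.025,0,0,0,0,0,-0.02,0,0,0,0,0,-0.015,0,0,0,0,0,0,0,0,0,0,0]
}}

```text
time_s: 7.7
ee_pos: [0.5617, 0.0442, 0.1646]
ee_rot: [0.0, -0.113, 0.994, 0.0]
ft_force: [-0.5, -0.6, 0.1]
gripper_width: -0.001
finger_force: 0.0
```

Emit:
{"op": "carry_out", "data": {
  "plan": [0.08,0,0,0,0,0,0.09,0,0,0,0,0,0.09,0,0,0,0,0,0,0,-0.09,0,0,0,0,0,-0.09,0,0,0,0,-0.1,0,0,0,0,0,-0.1,0,0,0,0,0,-0.11,0,0,0,0,0,-0.11,0,0,0,0,0,0,0,0,0,0]
}}

```text
time_s: 8.7
ee_pos: [0.5134, -0.1006, 0.2187]
ee_rot: [-0.0, -0.11, 0.994, -0.001]
ft_force: [0.1, 0.7, 0.1]
gripper_width: 0.002
finger_force: 0.0
```

```bash
python3 - <<'E'
from h import *
ext()
im,d=snapshot("scene"); cv2.imwrite("pics/s3.png",cv2.resize(im[150:300,200:400,::-1],None,fx=3,fy=3))
E
```

```text
t 8.7 ext mm [-120.6  -69.1] z 218.7 tool x in ext [-1.     0.004] tz [ 0.    -0.002 -1.   ] F [0.1 0.7 0.1] w 0.0024573620355869833
```

View pics/s3.png

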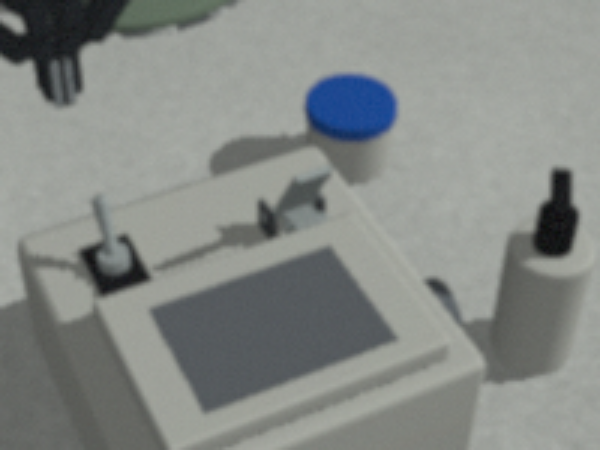

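The latch is now leaning back over the lid (crop 300,195), and the switch still leans to the front (103,215). Next is the switch.

Emit:
{"op": "carry_out", "data": {
  "plan": [0,0.015,0.08,0,0,0,0,0,0.08,0,0,0,0,0,0.076,0,0,0,-0.03,0,0,0,0,0,-0.025,0,0,0,0,0,-0.025,0,0,0,0,0,-0.025,0,0,0,0,0,-0.025,0,0,0,0,0,-0.025,0,0,0,0,0,-0.015,0,0,0,0,0,-0.015,0,0,0,0,0,0,0,0,0,0,0]
}}

```text
time_s: 9.95
ee_pos: [0.5663, -0.0795, 0.1478]
ee_rot: [-0.001, -0.113, 0.994, -0.0]
ft_force: [-2.8, 0.6, 2.8]
gripper_width: 0.001
finger_force: 1.9
```

```bash
python3 - <<'E'
from h import *
ext()
im,d=snapshot("scene"); cv2.imwrite("pics/s4.png",cv2.resize(im[180:280,200:340,::-1],None,fx=4,fy=4))
E
```

```text
t 9.95 ext mm [-64.4 -60.3] z 147.8 tool x in ext [-1.    -0.001] tz [-0.001 -0.    -1.   ] F [-2.8  0.6  2.8] w 0.0006510414335279435
```

View pics/s4.png

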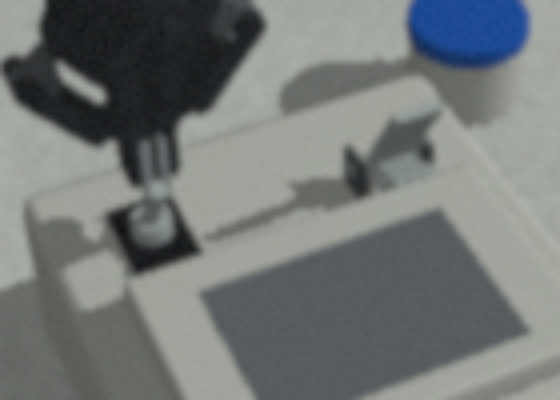

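The fingertip still feels about 4 N from the bat, so it may be just short of snapping over. I'll push a little further.

Emit:
{"op": "carry_out", "data": {
  "plan": [-0.01,0,0,0,0,0,-0.01,0,0,0,0,0,0,0,0,0,0,0]
}}

```text
time_s: 10.3
ee_pos: [0.5675, -0.0794, 0.1473]
ee_rot: [-0.005, -0.112, 0.994, 0.0]
ft_force: [-33.8, -4.2, 23.2]
gripper_width: -0.001
finger_force: 20.4
```

A hard stop with a front-and-up normal fits a bat resting on its "on" stop. I'll back off and look.

Emit:
{"op": "carry_out", "data": {
  "plan": [0.03,0,0,0,0,0,0.08,0,0,0,0,0,0.1,0,0,0,0,0,0,0,-0.12,0,0,0,0,0,-0.14,0,0,0,0.14,0,-0.05,0,0,0,0.08,0,0,0,0,0,0,0,0,0,0,0]
}}

```text
time_s: 11.1
ee_pos: [0.4446, -0.1079, 0.2418]
ee_rot: [0.001, -0.112, 0.994, -0.0]
ft_force: [-0.2, -0.3, -0.2]
gripper_width: -0.001
finger_force: 0.0
```

```bash
python3 - <<'E'
from fit import *
ext()
im,d=snapshot("scene"); cv2.imwrite("pics/s5.png",cv2.resize(im[150:350,150:410,::-1],None,fx=3,fy=3))
im,dt=snapshot("top")
a=np.radians(12.9); M=np.array([[np.cos(a),-np.sin(a)],[np.sin(a),np.cos(a)]])
for c,dd in(("top",dt),("scene",d)):
    P=cloud(c,dd); L=(P[:,:2]-[.6156,-.0063])@M
    k=(L[:,0]>-.01)&(L[:,0]<.1)&(abs(L[:,1]+.02)<.06); k&=abs(P[:,2]-.137)<.03
    if k.sum()>50: print(c,"lid slope",np.polyfit(L[k,0],P[k,2],1))
    for n,x,y,z in(("latch",-.045,.062,.165),("switch",-.06,-.065,.145)):
        k=(abs(L[:,0]-x)<.05)&(abs(L[:,1]-y)<.03)&(P[:,2]>z)&(P[:,2]<.2)
        if k.any(): print(c,n,k.sum(),np.round(1000*np.median(np.c_[L[k],P[k,2]],axis=0)))
for t in("tub","spray_vial","pump_bottle","lamp"):
    for r in place_of(t,"top")[:1]: print(t,np.round(np.array(r["point"])*[560,420]))
E
```

```text
t 11.1 ext mm [-189.3  -60.9] z 241.8 tool x in ext [-1.     0.001] tz [ 0.001 -0.    -1.   ] F [-0.2 -0.3 -0.2] w -0.0008280385685255822
top lid slope [0.00335844 0.13655029]
top latch 126 [-23.  61. 180.]
top switch 41 [-50. -65. 161.]
scene lid slope [-0.00113369  0.14018593]
scene latch 93 [-15.  61. 185.]
scene switch 43 [-42. -65. 165.]
tub [235. 279.]
spray_vial [375. 153.]
pump_bottle [207. 185.]
lamp [379. 152.]
```

View pics/s5.png

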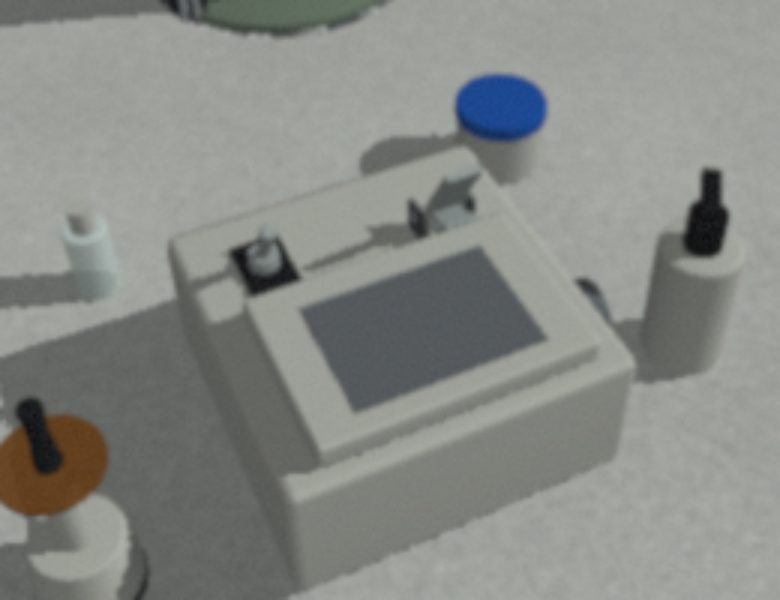

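The lid is flat (slope about 0). The latch leans back over the lid (crop 450,195; tip at x ≈ -15 mm). The switch bat leans back (crop 265,240; tip at x ≈ -42 mm), and the bystanders are unmoved. The arm is clear, so I'm handing in.

```bash
python3 -c "from bench import *; print(finish_job())"
```

```text
the job is handed in; nothing more can be done
None
```

The lid is shut, the latch is snapped over its front edge and the switch is flipped to on, in that order; the bystanders did not move, and the job was handed in at about 11 s.

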